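# Open the varnish cabinet's high hatch with the hook pole

### The arm

A 7-joint arm with a two-finger parallel gripper is mounted at the origin on the work surface. World frame = base frame: x ahead of the robot, y to its left, z up, the work surface at z = 0. Lengths are in mm, angles in rad, forces in N, time in s.
With the tool pointing down it reaches from about 425 to 975 mm from the base axis. Payload 16.7 kg.
Tool frame: the origin (TCP) lies between the finger pads; the fingertips stand 25 mm ahead of it and the grasp point (between the pads) lies 6 mm ahead of it; z points along the fingers, x is the direction in which the jaws open and shut, and the axes are right-handed (so a half turn about z gives the same grasp; the last joint's range is limited). The gripper opens to 85 mm and grips with 20 to 120 N. Pads are 22 mm wide; open, the fingers measure 114 mm over their backs; the gripper's body (76 mm by 85 mm) begins 54 mm behind the grasp point. The pads swing forward as they close: fully open they stand 13 mm farther back than shut.
Start: joints at [-1.381, 0.426, 0.074, 1.606, -0.034, 1.111, -0.067], TCP at [224.345, 636.59, 256.302] pointing down, gripper open.
Joint ranges: [-2.85, 2.85], [-0.5, 2.14], [-1.23, 1.37], [0.21, 2.46], [-1.02, 4.16], [0.16, 2.05], [-2.73, 2.73]. Speed limits (rad/s): [1.89, 1.89, 2.39, 2.39, 3.01, 3.01, 3.01].

### API

Orientations are given as a 3x3 rotation matrix whose columns are the frame's x, y, z axes.
In Python, from plant import ctrl, readout, optics, order gives the robot as it stands. The module is installed in compiled form; this text tells all that it offers. Calls block until the motion is done:
- ctrl.move_pose(position, orientation): joint-space move of the TCP to a pose.
- ctrl.move_straight(position, attitude=None, velocity=150, max_force=None): straight line of the TCP; attitude=None keeps the orientation; velocity is the mean speed in mm/s. With max_force (N) it stops when the force on the tool has changed by that much, and returns True; else False.
- ctrl.move_j(angles): joint-space move.
- ctrl.set_gripper(opening, grasp_force=None): opening from 0.0 (shut) to 1.0 (fully open); grasp_force is the grip in N (None keeps the last); returns when the fingers have stopped.
- ctrl.pause(seconds).
- ctrl.inverse_kinematics(position, orientation): joint angles nearest the present ones, or None.
- readout.get_obs(): the state.
- optics.read_camera(name): name is "scene" or "top" or "wrist"; returns the picture (480x640x3 uint8, blue, green, red); there is no depth.
- optics.camera_params(name): a dict with "K" (3x3 intrinsics, pixels), "R" (3x3) and "t" (3): a world point X has camera coordinates R X + t; the wrist camera has in their place "hand_eye" (4x4, takes a point from camera to tool coordinates, whose origin is the TCP and whose axes are the tool frame's). Camera axes: x right, y down, z forward; pixel columns grow to the right and rows downward; lengths in mm; the calibration is good to about 2 mm. A picture is of the moment at which its call begins: read the wrist's pose just before it. camera_params takes no time and is no camera call.
A pose or a line that the arm cannot do raises ctrl.IKError and nothing moves.
- order.close_job(): hands the job in, once; it reports no verdict.
The state is a dict: "t": time; "q": joint angles; "dq": joint speeds; "joint_torque": joint torques, N m; "position": TCP position; "tool_rot": TCP orientation; "wrist_force": force on the tool from outside, world axes, zero at the start; "ft_torque": the same for the moment, N m; "gripper_width": opening from 0.0 (shut) to 1.0 (fully open).
Only numpy, scipy, OpenCV 4.12 (cv2) and the standard library are available. Lean on these libraries where they do the work, as an engineer would, in place of code of your own. Each camera call takes 0.05 s, during which the arm holds its last target. There are 200 camera calls.

### The job

Draw the hook pole out of its low beech stand by its shank, lay it flat on the bench clear of the stand and let go, then take it again by its wooden handle. With its hook through the brass eye of the shut hatch, gently swing the hatch down as far as it goes (the gripper must not push the hatch), unhook, and leave the pole lying flat on the bench with the hatch open. Leave the other tools where they lie.

Things in the scene. Friction and masses are not known exactly. Their poses are not given: they have to be found in the camera images.
- cabinet: Fixed wooden cabinet, 280 wide (its y), 180 deep (x), 350 high. Origin: centre of its underside on the bench. Its front faces its own -x, towards the middle of the bench. Drawer fronts below (not used); the hatch closes the upper front, 175 to 333 above the bench.
- rail_mid (a point): Middle of the front bar of the cabinet's fixed brass hanging rail, a round bar 12 thick along the cabinet's y, 268 long, 345 above the bench and 110 in front of the hatch's face, with an arm back to the cabinet at each end. It stops a gripper from coming down close to the eye: hold the pole by its handle.
- hatch (a joint): Hinge of the hatch, rad. 0 = shut (upright), grows as its top swings out and down to the stop at 1.5 (nearly level). Starts shut or slightly ajar (0 to 0.12). Friction of about 0.45 N m lets it stay wherever it is left; about 4 N at the eye moves it.
- hatch_hinge (a point): Middle of the hatch's hinge line, at its bottom edge on the front face, 175 above the bench, fixed in place. The hinge line runs along the cabinet's y. Axes: turn with the hatch.
- hatch_eye (a point): Centre of the brass ring eye on the outer face of the hatch: wire 6 thick, clear hole 30, hole axis along the hinge line (cabinet y), so the hook goes in sideways. Axes turn with the hatch, equal to the cabinet's when shut; then the eye is 135 above the hinge and 45 out in front of it (cabinet -x). The hatch is 12 thick, 276 wide, 158 high from the hinge.
- stand: Fixed low beech stand, a straight open-ended tunnel: 170 long (its x), 90 wide (y), 54 high; the tunnel is 40 wide and 38 high, right through along x, floored by the bench. Origin: centre of its underside. At the start the pole's handle lies inside and the shank sticks out along the stand's +x.
- pole: Hook pole, about 0.2 kg. Octagonal ash handle 160 long, 28 across flats; brass ferrule 22 thick, 18 long; steel shank and square-bent hook 10 thick. Origin: underside of the handle's middle; x from handle to hook, y the way the hook points, z up as it lies. Lying on the bench its centre line and hook are level, 14 above it; it balances 10 to 30 ahead of the handle's middle.
- pole_handle (a point): Centre of the handle on the pole's centre line; the handle runs 80 either way.
- pole_shank (a point): Point on the bare shank's centre line, 200 from the handle's centre and 100 short of the bend; a good first grasp.
- pole_tip (a point): End of the hook on its centre line (the round end is 5 further): 300 ahead of the handle's centre and 45 to the pole's +y side of the centre line. With the pole's x along the cabinet's x, the hook points along the cabinet's +y and enters the eye moving that way.
- whetstone_box: Bystander: grey whetstone in a pine box, 90 x 210 x 43, loose.
- maple_neck: Bystander: half-carved maple violin neck, about 250 long, loose.
- thumb_plane: Bystander: brass thumb plane, 85 long, 30 wide, 40 high, loose.
- mallet: Bystander: wooden mallet, 220 long, 60 high, loose.
- glue_jar: Bystander: amber jar with lid, 64 across, 85 high, loose.

How it is judged:
By the outcome, as a careful person would: the job done as asked, in the order asked, and still so for the second after the job is handed in, with the robot touching nothing.
It also fails if it takes over 61 s, if anything falls off the work surface, if the arm or the gripper's body presses on something with over 40 N, if the wrist force passes 120 N, or if a joint passes its speed limit or range.

## Working session

There is one attempt and no reset: what is moved stays moved. The work goes in short steps, each a Python script; the robot and the scene stay as the last script left them, time stands still between calls to the robot, and variables do not carry over. Pictures are saved under pics/ and viewed, about 8 in all and at most 12, crops included, and the job is handed in when it is done.

```bash
mkdir -p pics; ls
python3 - <<'E'
from plant import ctrl, readout, optics, order
import cv2, numpy as np
np.set_printoptions(precision=3,suppress=True)
for n in ("scene","top"):
    cv2.imwrite(f"pics/{n}0.png",optics.read_camera(n)); print(n,optics.camera_params(n))
print(optics.camera_params("wrist")); o=readout.get_obs(); print(o["t"],o["position"],o["tool_rot"],o["gripper_width"])
E
```

```text
pics
scene {'K': array([[576.185,   0.   , 315.787],
       [  0.   , 576.185, 236.187],
       [  0.   ,   0.   ,   1.   ]]), 'R': array([[-0.499,  0.866, -0.017],
       [ 0.685,  0.382, -0.621],
       [-0.531, -0.322, -0.784]]), 't': array([ 308.466, -201.075, 1898.684])}
top {'K': array([[517.907,   0.   , 326.924],
       [  0.   , 517.907, 235.919],
       [  0.   ,   0.   ,   1.   ]]), 'R': array([[ 0.013, -1.   , -0.028],
       [-0.998, -0.011, -0.054],
       [ 0.054,  0.028, -0.998]]), 't': array([ -18.933,  553.379, 1376.181])}
{'K': array([[367.467,   0.   , 318.58 ],
       [  0.   , 367.467, 242.742],
       [  0.   ,   0.   ,   1.   ]]), 'hand_eye': array([[   1.   ,    0.   ,    0.001,    0.535],
       [  -0.001,    0.951,    0.309,  -79.309],
       [  -0.001,   -0.309,    0.951, -117.144],
       [   0.   ,    0.   ,    0.   ,    1.   ]])}
0.1 [224.215 636.316 255.664] [[ 0.332  0.943 -0.   ]
 [ 0.943 -0.332 -0.001]
 [-0.001  0.    -1.   ]] 0.9997898679725987
```

View pics/top0.png

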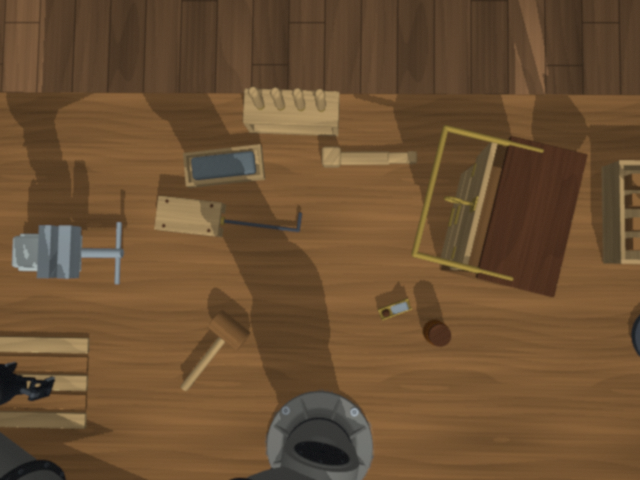

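View pics/scene0.png

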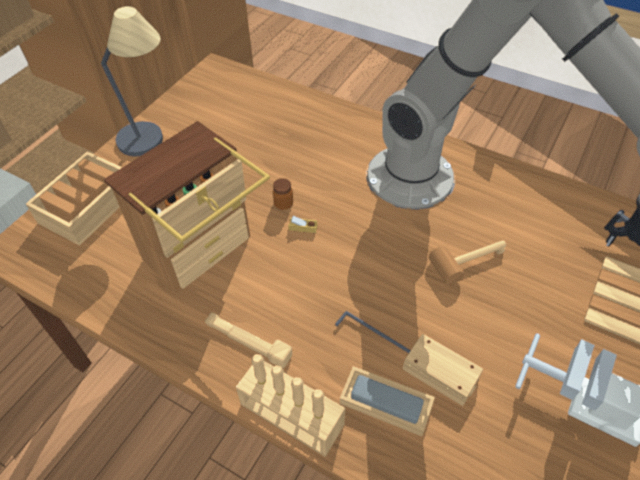

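The top view shows the stand around px (188,216), with the shank running from (223,221) to a bend near (298,228) and the tip near (300,208). The rail's front bar runs (446,128)–(415,256) and the eye is near (458,201). In the scene view the eye is near (208,200). I'll zoom in to get better pixels.

```bash
cat > h.py <<'E'
import numpy as np, cv2
from plant import ctrl, readout, optics, order
np.set_printoptions(precision=2,suppress=True)
def cam(n): 
    p=optics.camera_params(n); return np.array(p["K"]),np.array(p["R"]),np.array(p["t"])
def back(n,uv,z):
    K,R,t=cam(n); c=-R.T@t; d=R.T@np.linalg.inv(K)@[uv[0],uv[1],1.]
    return c+d*(z-c[2])/d[2]
def proj(n,X):
    K,R,t=cam(n); p=K@(R@np.asarray(X,float)+t); return p[:2]/p[2]
def tri(uvs):
    P=[(lambda K,R,t:K@np.c_[R,t])(*cam(n)) for n in uvs]
    x=cv2.triangulatePoints(P[0],P[1],*[np.array(v,float).reshape(2,1) for v in uvs.values()]).ravel(); return x[:3]/x[3]
E
python3 - <<'E'
from h import *
t=cv2.imread("pics/top0.png"); s=cv2.imread("pics/scene0.png")
z=lambda im,x,y,w,h,k: cv2.resize(im[y:y+h,x:x+w],None,fx=k,fy=k,interpolation=cv2.INTER_CUBIC)
a=z(t,150,185,160,60,5)
b=np.hstack([z(t,405,120,100,75*1,4)[:300],z(s,150,160,100,75,4)])
b=np.hstack([z(t,405,180,100,75,4),z(s,160,150,100,75,4)])
cv2.imwrite("pics/z1.png",np.vstack([a,b]))
for n,uv,h in [("roof",(510,137),350),("roof",(586,154),350),("roof",(554,296),350),("roof",(477,278),350),("rail",(446,128),345),("rail",(415,256),345),("st",(158,196),54),("st",(223,202),54),("st",(219,236),54),("st",(155,230),54),("sh",(225,221),14),("bend",(298,228),14),("tip",(300,208),14)]:
    print(n,back("top",uv,h))
E
```

```text
roof [ 741.52 -392.62  350.  ]
roof [ 707.53 -544.98  350.  ]
roof [ 420.13 -477.75  350.  ]
roof [ 453.99 -324.99  350.  ]
rail [ 760.75 -263.93  345.  ]
rail [ 496.81 -201.33  345.  ]
st [652.2  434.76  54.  ]
st [637.86 261.46  54.  ]
st [548.08 269.9   54.  ]
st [562.03 439.99  54.  ]
sh [590.97 264.07  14.  ]
bend [574.1   65.86  14.  ]
tip [628.26  61.29  14.  ]
```

View pics/z1.png

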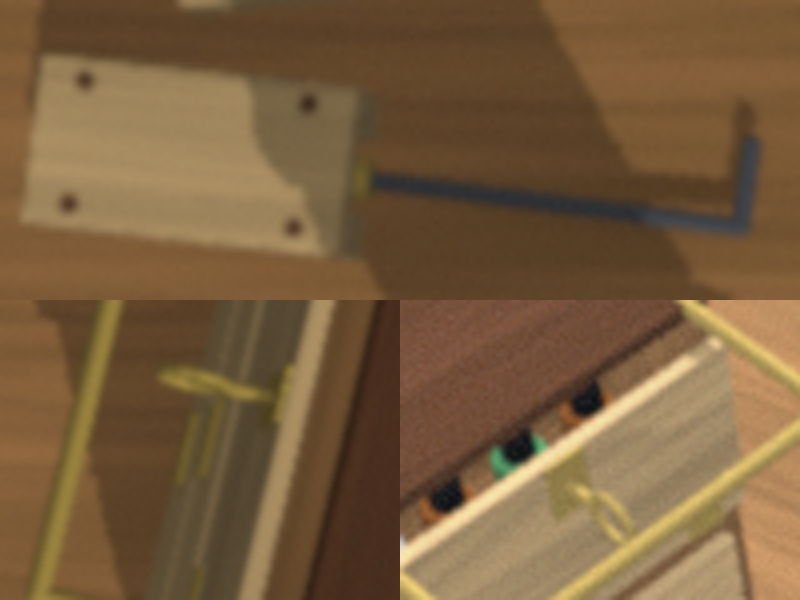

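The crops give: bend (298.6,229.8), tip end (300.2,213), shank start (224.4,221.2). The eye centre is at top (453.8,200.3) and scene (212.5,203). The hatch looks slightly ajar.

Run:
```python
from h import *
a=back("top",(224.4,221.2),14);b=back("top",(298.6,229.8),14);tp=back("top",(300.2,213),14)
px=(b-a)/np.linalg.norm(b-a);print("pole",a,b,tp,"dir",px,"handle",b-300*px,"shank",b-100*px, np.linalg.norm(b-a),np.linalg.norm(tp-b))
r1=back("top",(446,128),345);r2=back("top",(415,256),345)
cy=(r1-r2)/np.linalg.norm(r1-r2);cx=np.array([cy[1],-cy[0],0]); m=(r1+r2)/2
hinge=m+110*cx; hinge[2]=175
e=tri({"top":(453.8,200.3),"scene":(212.5,203)})
d=e-hinge;print("cx",cx,"cy",cy,"hinge",hinge,"eye",e,"rel cab",d@cx,d@cy,d[2], "r",np.hypot(d@cx,d[2]))
print("theta",np.arctan2(-d@cx,d[2])-np.arctan2(45,135))
for th in (0,.06,.12):
    E=hinge+cx*(-45*np.cos(th)-135*np.sin(th))+np.array([0,0,135*np.cos(th)-45*np.sin(th)]);print(th,E,proj("top",E),proj("scene",E))
print("rail in scene",proj("scene",r1),proj("scene",r2),"stand ends", (back("top",(223,202),54)+back("top",(219,236),54))/2)
q=readout.get_obs()["q"]
hx=b-300*px
R=np.c_[np.r_[-px[1],px[0],0],np.r_[px[0],px[1],0],[0,0,-1]]
for s in (1,-1):
    Rs=R@np.diag([s,s,1]); print(s,np.linalg.det(Rs),[ctrl.inverse_kinematics(list(p),Rs) for p in ((b-100*px)+[0,0,100],(b-100*px)+[0,0,14],(b+140*px)+[0,0,14])])
    Rc=np.c_[cy*s,cx*s,[0,0,-1]]; Rc=Rc if np.linalg.det(Rc)>0 else np.c_[-cy*s,cx*s,[0,0,-1]]
    print([ctrl.inverse_kinematics(list(e-255*cx+[0,0,dz]),Rc) for dz in (10,-170)])
```

```text
pole [590.41 265.69  14.  ] [569.26  64.16  14.  ] [614.72  60.55  14.  ] dir [-0.1  -0.99  0.  ] handle [600.57 362.52  14.  ] shank [579.7  163.62  14.  ] 202.63821217621313 45.60058902120936
cx [-0.23 -0.97  0.  ] cy [ 0.97 -0.23  0.  ] hinge [ 603.4  -339.66  175.  ] eye [ 616.22 -288.07  310.05] rel cab -53.16018280224063 0.5732729217634404 135.05109947354737 r 145.1371920101172
theta 0.05325252902879174
0 [ 613.78 -295.87  310.  ] [457.88 201.28] [210.82 201.26]
0.06 [ 615.63 -288.08  307.06] [453.85 200.54] [213.12 203.69]
0.12 [ 617.44 -280.46  303.64] [449.89 199.86] [215.39 206.21]
rail in scene [181.17 238.26] [267.45 174.87] stand ends [592.97 265.68  54.  ]
1 1.0000000000000002 [array([-0.84,  0.54,  0.6 ,  1.92, -0.42,  0.81, -0.11]), array([-0.78,  0.67,  0.53,  1.95, -0.54,  0.67, -0.02]), array([-0.35,  0.6 ,  0.47,  2.04, -0.47,  0.6 ,  0.35])]
[array([-0.61,  0.49,  0.83,  1.56, -0.37,  1.26,  0.05]), array([-0.55,  0.66,  0.75,  1.73, -0.54,  0.96,  0.18])]
-1 1.0000000000000002 [array([-0.34,  0.47, -0.05,  1.89,  0.03,  0.79,  2.63]), array([-0.29,  0.6 , -0.12,  1.92,  0.11,  0.63,  2.56]), array([ 0.79,  0.81, -1.03,  1.98,  0.9 ,  0.91,  2.31])]
[array([ 0.64,  0.57, -1.03,  1.48,  0.49,  1.37,  2.5 ]), array([ 0.65,  0.77, -1.03,  1.65,  0.72,  1.14,  2.33])]
```

The measurements agree: theta is about 0.055, the eye is consistent with the hinge geometry, the bend-to-tip length is 45, and the shank meets the ferrule at 202. Next I draw the pole out along the stand's axis.

Run:
```python
from h import *
b=np.array([569.26,64.16,0]);px=np.array([-.1044,-.9945,0]);sd=np.array([-.083,-.9966,0])
R=np.c_[[-px[1],px[0],0],px,[0,0,-1]]
p=b-100*px
ctrl.move_pose(list(p+[0,0,110]),R)
print(ctrl.move_straight(list(p+[0,0,30]),velocity=120,max_force=15))
ctrl.set_gripper(0,60)
o=readout.get_obs();print(o["t"],o["position"],o["gripper_width"],o["wrist_force"])
print(ctrl.move_straight(list(p+225*sd+[0,0,30]),velocity=90,max_force=20))
o=readout.get_obs();print(o["t"],o["position"],o["gripper_width"],o["wrist_force"])
```

```text
False
3.8 [579.77 163.64  30.05] 0.08883744081559554 [-0.09  0.79  0.88]
False
6.45 [561.08 -60.46  29.99] 0.08456549512982817 [0.06 0.65 1.58]
```

Run:
```python
from h import *
ctrl.set_gripper(1.0)
o=readout.get_obs();p=np.array(o["position"])
ctrl.move_straight(list(p+[0,0,120]),velocity=200)
px=np.array([-.1044,-.9945,0])
ctrl.move_straight(list(p-110*px+[0,0,220]),velocity=250)
o=readout.get_obs();w=optics.read_camera("wrist");t=optics.read_camera("top")
print(o["t"],o["position"],o["tool_rot"])
np.savez("w1.npz",p=o["position"],R=o["tool_rot"]);cv2.imwrite("pics/w1.png",w);cv2.imwrite("pics/t1.png",t)
z=cv2.resize(t[160:280,220:420],None,fx=2,fy=2,interpolation=cv2.INTER_CUBIC)
cv2.imwrite("pics/c1.png",np.hstack([cv2.resize(w,(400,300)),cv2.resize(z,(400,240)).__class__ and cv2.copyMakeBorder(z,0,60,0,0,cv2.BORDER_CONSTANT)]))
```

```text
8.675 [571.79  47.63 248.63] [[ 0.99 -0.11 -0.  ]
 [-0.11 -0.99 -0.  ]
 [-0.    0.   -1.  ]]
```

View pics/c1.png

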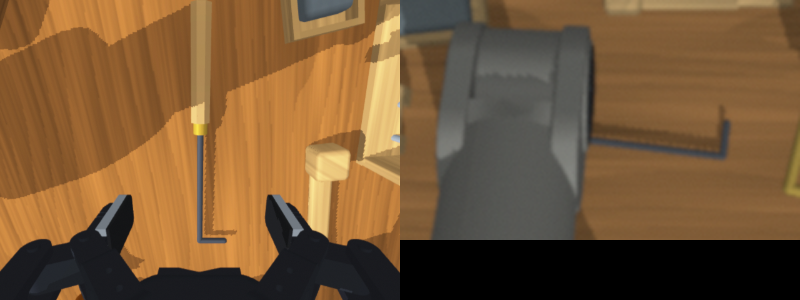

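The wrist view shows the pole lying flat and out of the stand: ferrule at full-frame (321.6,205), bend (320,384), handle at (323,0). In the top view the bend is at (382.5,236.5). Computing its pose and comparing with the predicted one.

```bash
cat >> h.py <<'E'
def wback(uv,z,p,R):
    P=optics.camera_params("wrist");H=np.array(P["hand_eye"]);T=np.eye(4);T[:3,:3]=R;T[:3,3]=p
    M=T@H;c=M[:3,3];d=M[:3,:3]@np.linalg.inv(P["K"])@[uv[0],uv[1],1.]
    return c+d*(z-c[2])/d[2]
E
python3 - <<'E'
from h import *
d=np.load("w1.npz");w=cv2.imread("pics/w1.png")
print("pred bend",np.array([569.26,64.16])+225*np.array([-.083,-.9966]),"pred handle",[581.9,138.3])
print("top bend",back("top",(382.5,236.5),14))
for n,uv in dict(handle0=(323,10),ferr=(321.6,211),bend=(320,384)).items():print(n,wback(uv,14,d["p"],d["R"]))
# edges of shank/handle at rows
g=cv2.cvtColor(w,cv2.COLOR_BGR2HSV)
for r in (250,300,350):print(r,w[r,308:336].mean(1).astype(int))
E
```

```text
pred bend [ 550.59 -160.08] pred handle [581.9, 138.3]
top bend [ 553.7  -161.31   14.  ]
handle0 [593.12 215.95  14.  ]
ferr [574.46  45.41  14.  ]
bend [ 551.87 -156.95   14.  ]
250 [126 127 128 127 127 126 123 105 103 110 110  99  92  86  75  64  65 100
 124 126 103  97  94  91  88  85  84  83]
300 [129 127 127 129 130 132 128 110 105 109 106  96  89  81  70  62  78 122
 129 129 128 112 102  99 101 100 101 100]
350 [140 139 138 137 135 133 131 112 104 106 100  93  86  77  66  66  99 124
 126 100  95  96  97  98  95  95  99 101]
```

The predicted and measured poses agree to about 3 mm. I now grasp the handle 45 ahead of its middle, lift, and go to a stand-off pose in front of the eye, below rail height.

```bash
cat >> h.py <<'E'
cx=np.array([-.2308,-.973,0]);cx/=np.linalg.norm(cx);cy=np.array([-cx[1],cx[0],0])
hinge=np.array([603.4,-339.66,175.]);UP=np.array([0,0,1.])
Rc=np.c_[cy,cx,-UP]
def eye(th): return hinge+cx*(-45*np.cos(th)-135*np.sin(th))+UP*(135*np.cos(th)-45*np.sin(th))
def crops(tag,tb,sb):
    out=[]
    for n,(x,y,w,h) in (("top",tb),("scene",sb)):
        im=optics.read_camera(n);cv2.imwrite(f"pics/{tag}_{n}.png",im)
        out.append(cv2.resize(im[y:y+h,x:x+w],(400,int(400*h/w)),interpolation=cv2.INTER_CUBIC))
    cv2.imwrite(f"pics/{tag}.png",np.hstack(out))
def st(m=""):
    o=readout.get_obs();print(m,"t",round(o["t"],2),"p",o["position"],"w",round(o["gripper_width"],3),"F",np.array(o["wrist_force"]),"M",np.array(o["ft_torque"]));return o
E
python3 - <<'E'
from h import *
px=np.array([-.108,-.9942,0]);px/=np.linalg.norm(px)
R=np.c_[[-px[1],px[0],0],px,[0,0,-1]]
p=np.array([584.2,139.3,0])+45*px
ctrl.move_straight(list(p+[0,0,90]),R,velocity=200)
print(ctrl.move_straight(list(p+[0,0,30]),velocity=120,max_force=15))
ctrl.set_gripper(0,120);st("grip")
ctrl.move_straight(list(p+[0,0,250]),velocity=150);st("lift")
e=eye(.055);tcp=e-255*cx-75*cy-120*cx+[0,0,16]
ctrl.move_pose(list(tcp),Rc);st("standoff");print(e,tcp)
crops("s2",(330,150,180,135),(150,150,180,135))
e2=e-75*cy-120*cx
print("expected bend px",proj("top",e2),proj("scene",e2),"tip",proj("top",e2+45*cy),proj("scene",e2+45*cy))
E
```

```text
False
grip t 11.01 p [579.51  94.66  30.75] w 0.291 F [-4.05 -0.38 13.59] M [0.02 0.96 0.14]
lift t 12.62 p [578.97  94.47 249.22] w 0.293 F [-1.23 -0.19 -1.04] M [-0.07  0.07 -0.02]
standoff t 13.07 p [629.35  93.26 323.01] w 0.29 F [ 0.   -0.43 -3.6 ] M [-0.04  0.04 -0.02]
[ 615.48 -288.72  307.32] [629.06  93.47 323.32]
expected bend px [390.43 221.3 ] [268.45 211.32] tip [395.47 200.76] [254.93 221.78]
```

View pics/s2.png

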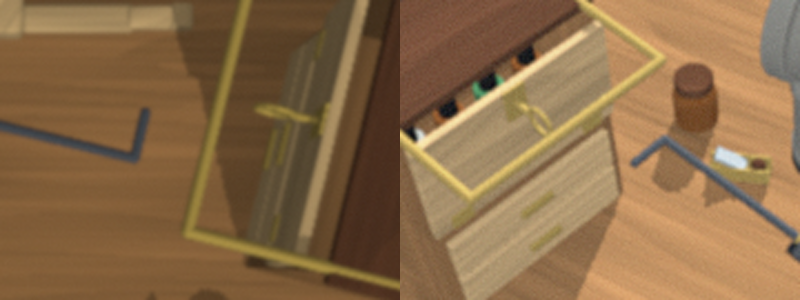

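Run:
```python
from h import *
e=tri({"top":(455,200.4),"scene":(211.8,202.3)});b=tri({"top":(391.7,221.1),"scene":(269.3,213.9)})
for n,v in (("eye",e),("bend",b)):
    d=v-hinge;print(n,v,"cab rel hinge",d@cx,d@cy,d[2])
d=eye(.055)-75*cy-120*cx-hinge;print("bend exp",d@cx,d@cy,d[2])
for th in (0,.03,.055):d=eye(th)-hinge;print(th,d@cx,d[2])
im=[cv2.imread("pics/s2_top.png")[185:215,435:475],cv2.imread("pics/s2_scene.png")[185:222,190:235]]
cv2.imwrite("pics/eye.png",np.hstack([cv2.resize(im[0],(400,300),interpolation=cv2.INTER_CUBIC),cv2.resize(im[1],(400,329),interpolation=cv2.INTER_CUBIC)[:300]]))
```

```text
eye [ 615.88 -290.31  311.09] cab rel hinge -50.899170270534704 0.7490650518217794 136.08769097430655
bend [ 570.14 -155.89  297.14] cab rel hinge -171.1289072306866 -74.77820668395725 122.13934648352307
bend exp -172.3532117843461 -75.00000000000003 132.32211159085773
0 -44.999999999999986 135.0
0.03 -49.029144046041324 133.58945704700102
0.055 -52.353211784346065 132.32211159085773
```

View pics/eye.png

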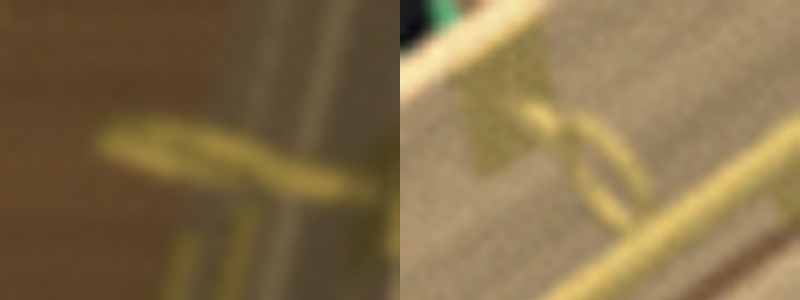

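The zoom puts the ring centre at top (453.8,200.8) and scene (213.2,204.3), which matches theta≈0.06. The hook rides about 8–10 mm low because the pole droops slightly. I'll raise it, advance to alongside the eye, and compare the two directly.

Run:
```python
from h import *
e=eye(.06);tcp=e-255*cx-72*cy+[0,0,25]
o=st();ctrl.move_straight([o["position"][0],o["position"][1],tcp[2]],velocity=60)
print(ctrl.move_straight(list(tcp),velocity=100,max_force=8));st("beside");np.save("tcp.npy",tcp)
crops("s3",(425,185,60,45),(190,180,60,45))
b=e-72*cy
print("exp bend",proj("top",b),proj("scene",b),"tip",proj("top",b+45*cy),proj("scene",b+45*cy),"eye",proj("top",e),proj("scene",e))
```

```text
t 13.17 p [628.18  93.44 321.95] w 0.292 F [-0.6   0.55 -2.35] M [-0.06  0.01  0.01]
False
beside t 14.81 p [604.59 -22.55 331.93] w 0.291 F [-0.13 -0.42 -1.22] M [-0.01  0.01 -0.04]
exp bend [445.94 233.53] [234.9  187.93] tip [450.89 212.89] [221.4 197.7] eye [453.85 200.54] [213.12 203.69]
```

View pics/s3.png

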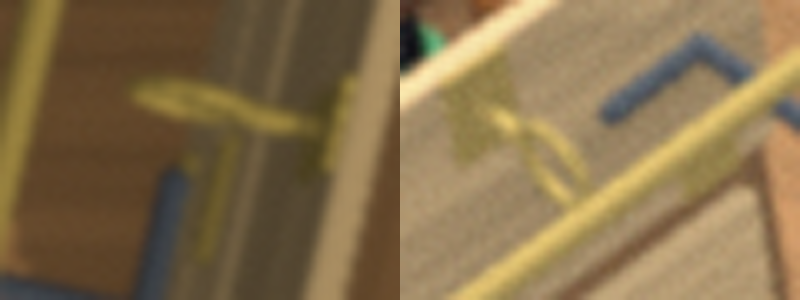

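Both views put the hook line, when extended, through the ring to within about 3 mm (top 183 vs 192, scene (550,161) vs (548,163) in crop pixels). I'll insert sideways with a force guard and check.

Run:
```python
from h import *
tcp=np.load("tcp.npy")+2*cx-1*UP
ctrl.move_straight(list(tcp),velocity=40)
tcp=tcp+50*cy
print(ctrl.move_straight(list(tcp),velocity=40,max_force=5));st("in");np.save("tcp.npy",tcp)
crops("s4",(425,170,80,60),(180,170,80,60))
```

```text
False
in t 16.56 p [652.47 -36.8  331.12] w 0.293 F [-0.77 -0.15 -3.71] M [-0.09 -0.01 -0.03]
```

View pics/s4.png

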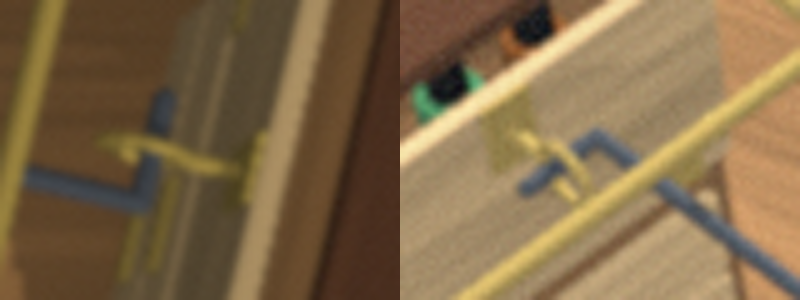

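In both views the hook passes through the ring, with the brass wire crossing in front of and behind the steel. Now I swing the hatch along the eye's arc, leading by the ring slack.

Run:
```python
from h import *
tcp0=np.load("tcp.npy");off=tcp0-eye(.06)
ths=np.linspace(.06,1.5,13)
for i,th in enumerate(ths):
    t=eye(th+1e-3)-eye(th-1e-3);t/=np.linalg.norm(t)
    s=ctrl.move_straight(list(eye(th)+off+t*9),velocity=50,max_force=20)
    if i%3==0 or s: st(f"{th:.2f} {s}")
    if s: break
crops("s5",(320,120,240,180),(150,140,240,180))
print("exp eye",proj("top",eye(1.5)),proj("scene",eye(1.5)),proj("top",eye(1.35)),proj("scene",eye(1.35)))
```

```text
0.06 False t 16.99 p [654.55 -28.01 327.4 ] w 0.295 F [-0.24  0.23 -2.67] M [-0.09  0.01  0.04]
0.42 False t 18.47 p [664.1   12.16 297.58] w 0.29 F [-0.15  0.2  -1.34] M [-0.08  0.03 -0.01]
0.78 False t 19.94 p [670.57  39.36 255.02] w 0.294 F [-0.03  0.41 -1.34] M [-0.27  0.05 -0.03]
1.14 False t 21.42 p [673.16  50.31 205.27] w 0.299 F [-0.85 -0.55 -0.64] M [-0.19  0.08 -0.04]
1.50 False t 22.89 p [671.57  43.22 154.67] w 0.291 F [-0.16 -0.17 -1.59] M [-0.04 -0.01  0.03]
exp eye [404.97 200.65] [244.04 262.22] [404.53 199.21] [244.07 258.28]
```

View pics/s5.png

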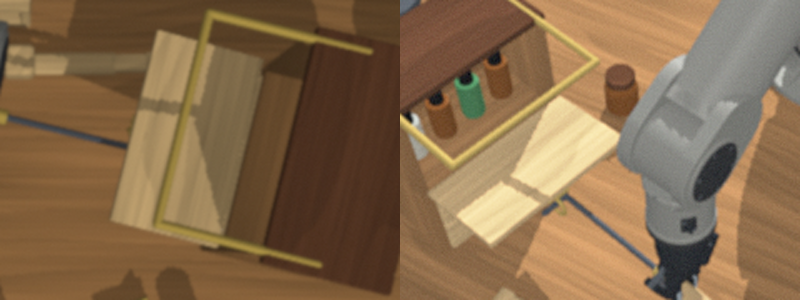

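The hatch is nearly level, with the eye near scene (247,262) against an expected (244,262) at the stop. I'll press down gently under a force guard to be sure it reaches the stop.

Run:
```python
from h import *
o=st("a");p=np.array(o["position"])
print(ctrl.move_straight(list(p-40*UP),velocity=25,max_force=7));o=st("stop")
crops("s6",(360,120,160,120),(190,190,160,120))
im=cv2.imread("pics/s6_scene.png")
for th in (1.3,1.4,1.5):
    c=[hinge+cx*(-158*np.sin(th))+UP*158*np.cos(th)+s*138*cy for s in (1,-1)]
    print(th,[proj(n,x) for n in("top","scene") for x in c])
```

```text
a t 22.99 p [671.75  43.38 155.04] w 0.296 F [-0.46 -0.05 -1.13] M [-0.09  0.04  0.02]
False
stop t 24.74 p [671.88  43.34 115.19] w 0.294 F [0.68 0.   0.61] M [-0.62 -0.14  0.35]
1.3 [array([417.13, 137.27]), array([388.72, 253.38]), array([201.98, 280.87]), array([283.28, 216.46])]
1.4 [array([414.72, 138.54]), array([386.66, 253.16]), array([203.98, 285.22]), array([284.56, 220.91])]
1.5 [array([413.  , 139.95]), array([385.28, 253.1 ]), array([205.57, 289.21]), array([285.42, 225.06])]
```

View pics/s6.png

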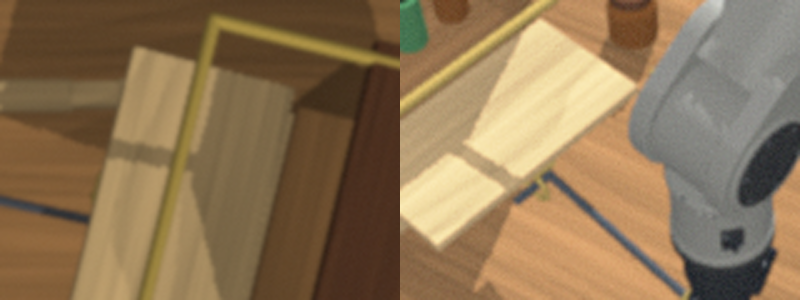

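Run:
```python
from h import *
for n,(x,y,w,h) in (("top",(385,140,55,110)),("scene",(195,215,85,75))):
    a,b=[cv2.cvtColor(cv2.imread(f"pics/{s}_{n}.png"),cv2.COLOR_BGR2GRAY)[y:y+h,x:x+w].astype(np.float32) for s in("s5","s6")]
    print(n,cv2.phaseCorrelate(a,b),np.abs(a-b).mean())
# front edge profile in scene: sample along vertical lines, brightness
g=cv2.cvtColor(cv2.imread("pics/s6_scene.png"),cv2.COLOR_BGR2GRAY)
for th in (1.4,1.45,1.5):
    f=lambda s,d:hinge+cx*(-158*np.sin(th)+d*-np.cos(th)*-1)+UP*(158*np.cos(th)+d*np.sin(th))+s*cy
    print(th,"outer,inner edge at s=90",proj("scene",f(90,0)),proj("scene",f(90,12)))
print(g[255:292,220]); 
e=eye(1.5);print("eye",proj("scene",e),"hookpt now z?",tri({"top":(360+90/2.5,120+218/2.5),"scene":(190+150/2.5,190+173/2.5)}))
```

```text
top ((-0.23615241885139682, -0.12040408433928462), 0.9220842978689405) 2.9185123
scene ((0.1743132833295391, 1.4182455628511264), 0.6268623171205874) 9.339765
1.4 outer,inner edge at s=90 [218.99 273.24] [217.73 270.03]
1.45 outer,inner edge at s=90 [219.77 275.3 ] [218.67 272.23]
1.5 outer,inner edge at s=90 [220.43 277.27] [219.5  274.34]
[169 169 193 219 221 214 214 215 217 220 221 222 218 218 216 217 219 221
 222 217 193 166 151 134 124 120 117 116 122 123 118 120 118 118 117 113
 109]
eye [244.04 262.22] hookpt now z? [ 621.54 -188.5   147.6 ]
```

The front-edge profile (edges at rows ~275 and 278 in column 220) matches theta=1.5, so the hatch is at its stop. The pole has pivoted about 7° in the grip. I'll centre the hook in the ring, slide it out sideways, and check.

Run:
```python
from h import *
p=np.array(st()["position"])
ctrl.move_straight(list(p+9*UP),velocity=30);o=st("relieved");p=np.array(o["position"])
print(ctrl.move_straight(list(p-65*cy),velocity=50,max_force=6));st("out")
crops("s7",(340,120,160,120),(190,190,160,120))
```

```text
t 24.84 p [671.82  43.37 115.16] w 0.295 F [0.77 0.62 0.76] M [-0.64 -0.16  0.33]
relieved t 25.3 p [671.65  43.3  124.22] w 0.293 F [-0.73 -0.68 -2.27] M [-0.01 -0.   -0.02]
False
out t 26.75 p [608.64  58.2  124.21] w 0.298 F [-0.19 -0.73 -2.14] M [-0.03 -0.    0.02]
```

View pics/s7.png

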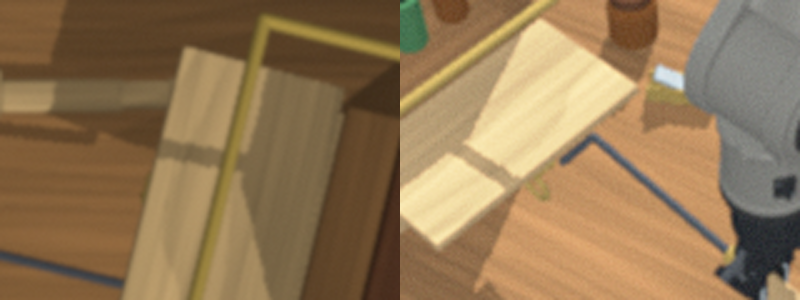

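The hook is out, the hatch hasn't moved (corners unchanged at (635,85) and (440,250) in the crop), and the bend is at scene (267.2,245.2). I'll level the pole by pitching the tool and lay it in the open area.

Run:
```python
from h import *
from scipy.spatial.transform import Rotation as Ro
from scipy.optimize import minimize_scalar
p=np.array(st()["position"])
f=lambda a:np.linalg.norm(proj("scene",p-16*UP+255*(np.cos(a)*cx+np.sin(a)*UP))-[267.2,245.2])
r=minimize_scalar(f,bounds=(-.1,.3),method="bounded");a=r.x;print("tilt",a,r.fun)
ctrl.move_straight(list(p-90*cx),velocity=120)
px=np.array([-.108,-.9942,0]);px/=np.linalg.norm(px);py=np.array([-px[1],px[0],0])
R=Ro.from_rotvec(a*py).as_matrix()@np.c_[py,px,-UP]
h=np.array([520,150,0])+45*px
ctrl.move_straight(list(h+110*UP),R,velocity=120);st("above")
print(ctrl.move_straight(list(h+31*UP),velocity=40,max_force=8));st("down")
crops("s8",(230,180,200,150),(260,220,200,150))
```

```text
t 26.85 p [608.61  58.13 124.2 ] w 0.29 F [ 0.46  0.59 -1.81] M [-0.09 -0.05  0.01]
tilt 0.07185226845730182 0.02029389377158607
above t 28.92 p [515.84 105.58 110.17] w 0.293 F [ 0.47 -0.78 -2.25] M [-0.17  0.08  0.03]
False
down t 31.04 p [515.32 105.24  31.24] w 0.296 F [-0.69 -1.8   3.26] M [-0.1   0.09  0.06]
```

View pics/s8.png

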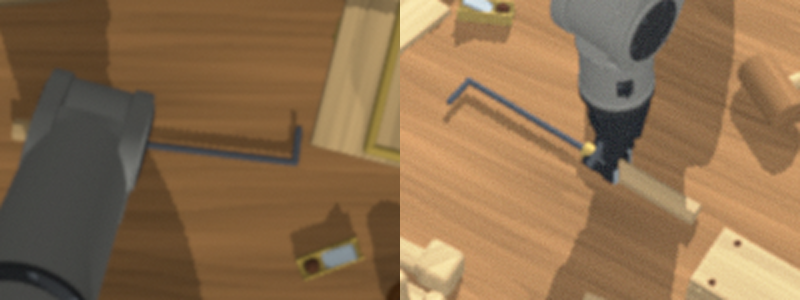

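The pole is down nearly level, with light contact and the hook clear of everything. I'll release, retreat, and take the last look.

Run:
```python
from h import *
o=readout.get_obs();R=np.array(o["tool_rot"]);p=np.array(o["position"])
ctrl.set_gripper(1.0)
ctrl.move_straight(list(p-100*R[:,2]),velocity=100)
p2=p-100*R[:,2];ctrl.move_straight([p2[0],p2[1],260],velocity=200)
ctrl.move_j([-1.381,0.426,0.074,1.606,-0.034,1.111,-0.067]);st("home")
t=optics.read_camera("top");s=optics.read_camera("scene")
cv2.imwrite("pics/f_top.png",t);cv2.imwrite("pics/f_scene.png",s)
cv2.imwrite("pics/fin.png",np.hstack([cv2.resize(t[100:400,140:540],(400,300)),cv2.resize(s[90:465,100:600],(400,300))]))
b=cv2.imread("pics/s6_scene.png");y0=215
f=lambda im:cv2.cvtColor(im,cv2.COLOR_BGR2GRAY)[215:290,195:280].astype(np.float32)
print("hatch edge col220",cv2.cvtColor(s,cv2.COLOR_BGR2GRAY)[268:284,220],cv2.phaseCorrelate(f(b),f(s)))
```

```text
home t 35.88 p [226.29 635.66 256.56] w 1.0 F [ 0.59 -0.36 -1.27] M [-0.   -0.03  0.01]
hatch edge col220 [215 214 218 216 219 218 214 193 162 144 135 124 115 118 118 120] ((-0.01583607031152212, 0.533416684239576), 0.8128322471336082)
```

The viewer limit is reached, so I'll check the end state numerically: pole position, and bystander pixels against the first pictures.

Run:
```python
from h import *
t0,t=cv2.imread("pics/top0.png"),cv2.imread("pics/f_top.png");s=cv2.imread("pics/f_scene.png");s0=cv2.imread("pics/scene0.png")
for n,(x,y,w,h) in dict(box=(180,140,90,50),neck=(318,140,90,32),plane=(372,295,45,30),mallet=(178,308,75,85),jar=(418,312,36,38),stand=(150,190,70,50)).items():
    g=lambda i:cv2.cvtColor(i[y:y+h,x:x+w],cv2.COLOR_BGR2GRAY).astype(np.float32)
    print(n,cv2.phaseCorrelate(g(t0),g(t)),np.abs(g(t0)-g(t)).mean())
px=np.array([-.1080,-.9942,0]);b=np.array([520,150,14])+300*px
print("exp bend",proj("top",b),proj("scene",b))
for n,im,im0 in(("top",t,t0),("scene",s,s0)):
    d=im.astype(int);u,v=proj(n,b).astype(int)
    m=((d[...,0]-d[...,2])>5).astype(np.uint8)
    box=np.zeros_like(m);box[v-45:v+45,u-90:u+90]=1
    m&=box;ys,xs=np.nonzero(m);print(n,len(xs),"x",xs.min(),xs.max(),"y",ys.min(),ys.max())
    for x in range(xs.min(),xs.max()+1,12):print((x,round(ys[xs==x].mean(),1),len(ys[xs==x])) if (xs==x).any() else "",end=" ")
    print()
# handle corner ends levelness: handle colour mean along the line, expected on bench
for k in(-70,-30,30,70):
    h=np.array([520,150,28])+k*px;print(k,[im[tuple(proj(n,h).astype(int)[::-1])] for n,im in(("top",t),("scene",s))])
```

```text
box ((0.016112938342075722, 0.059713831032347287), 0.9684580309126112) 1.351111
neck ((-0.10671979202768966, -0.15462980804641546), 0.7037372178501553) 13.404166
plane ((0.4988685153496988, 0.10593788932930792), 0.97433338659781) 1.3637037
mallet ((0.5616355375846069, -0.027566368079270376), 1.0566710151389793) 1.3736471
jar ((0.07056073132256202, 0.052880703102822224), 1.0597981479432848) 1.2624269
stand ((0.0821955572130122, 0.042249002728031115), 1.0358968725469377) 1.5422857
exp bend [377.44 261.14] [293.95 259.36]
top 83 x 304 406 y 245 305
(304, np.float64(252.0), 1)  (328, np.float64(255.0), 1)  (352, np.float64(258.0), 1)  (376, np.float64(260.5), 2)  (400, np.float64(304.5), 2) 
scene 176 x 285 350 y 217 293
(285, np.float64(269.5), 2) (297, np.float64(230.8), 8) (309, np.float64(268.5), 2) (321, np.float64(275.5), 2) (333, np.float64(283.0), 1) (345, np.float64(290.5), 2) 
-70 [array([ 67,  96, 114], dtype=uint8), array([107, 143, 168], dtype=uint8)]
-30 [array([ 64,  95, 113], dtype=uint8), array([104, 139, 164], dtype=uint8)]
30 [array([ 67,  96, 114], dtype=uint8), array([107, 144, 169], dtype=uint8)]
70 [array([ 90, 131, 156], dtype=uint8), array([159, 210, 236], dtype=uint8)]
```

Run:
```python
from h import *
s=cv2.imread("pics/f_scene.png");s0=cv2.imread("pics/scene0.png")
g=lambda i:cv2.Canny(cv2.cvtColor(i[308:372,203:296],cv2.COLOR_BGR2GRAY),60,150).astype(np.float32)
print(cv2.phaseCorrelate(g(s0),g(s)),(g(s0)>0).sum(),((g(s0)>0)&(cv2.dilate(g(s),np.ones((3,3)))>0)).sum())
b=np.array([520,150,14])+300*np.array([-.108,-.9942,0]);d=s.astype(int)
for x in(309,321,333):
    ys=np.nonzero((d[250:300,x,0]-d[250:300,x,2])>5)[0]+250
    a,c=proj("scene",b),proj("scene",b-200*np.array([-.108,-.9942,0]));print(x,ys,"exp",a[1]+(x-a[0])*(c-a)[1]/(c-a)[0])
order.close_job();print(readout.get_obs()["t"])
```

```text
((0.05522707745309674, 0.33606149113099093), 0.42745279148221016) 517 384
309 [268 269] exp 268.2551710994484
321 [275 276] exp 275.3448750039328
333 [283] exp 282.43457890841734
the job is handed in; nothing more can be done
the job is handed in; nothing more can be done
```

The job is done and handed in after about 36 s of robot time, against a limit of 61 s. I drew the pole out of the stand by its shank, laid it on the bench and let go. I then took it by the handle, hooked the eye, swung the hatch down, unhooked, and laid the pole flat in the open area in front of the stand.

**Last checks:**
- **Hatch:** Its front edge in the scene camera matches the 1.5 rad stop to about 1 px, and it stayed there after the unhooking and after the arm went home.
- **Pole:** Its shank lies within about 1 px of the bench-height prediction in both cameras. The gripper is open and the arm is well away.
- **Other tools:** All other tools and the stand show shifts of about 0.6 px or less in the top camera.

**What disagreed or stayed unsure:**
- **Slip in the grip:** In the final press at the stop, the pole pivoted a few degrees in the grip and the 7 N force stop never triggered. I judged the stop from the pictures and the wrist moment. I levelled the pole by tilting the tool before laying it down.
- **Violin neck:** Its brightness changed by 13 grey levels and only about 75% of its edges matched in the scene view. Its measured shift is near zero, so I put this down to a changed shadow.
- **Final picture:** The viewer's limit was reached, so I checked the end state by numbers only.

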